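Lock the centrifuge lid with its locking toggle and tug-test it

ROBOT

A 7-joint arm with a two-finger parallel gripper is mounted at the origin on a cart in front of the work surface, level with it; the furniture and walls round the work are solid. World frame = base frame: x ahead of the robot, y to its left, z up, the work surface at z = 0. Lengths are in m, angles in rad, forces in N, time in s.
With the tool pointing down it reaches from about 0.4 to 0.875 m from the base axis. Payload 19.3 kg.
Tool frame: the origin (TCP) lies at the very end of the fingers, on their centre line; the grasp point (between the pads) lies 19 mm behind it; z points along the fingers, x is the direction in which the jaws open and shut, and the axes are right-handed (so a half turn about z gives the same grasp; the last joint's range is limited). The gripper opens to 85 mm and grips with 20 to 120 N. Pads are 22 mm wide; open, the fingers measure 114 mm over their backs; the gripper's body (76 mm by 85 mm) begins 54 mm behind the grasp point. The pads swing forward as they close: fully open they stand 13 mm farther back than shut.
Start: joints at [-1.193, 0.521, -0.036, 1.599, 0.021, 1.021, -0.113], TCP at [0.271, 0.563, 0.231] pointing down, gripper open.
Joint ranges: [-2.91, 2.91], [-0.3, 2.13], [-1.5, 1.42], [0.17, 2.43], [-1.26, 4.41], [0.16, 1.93], [-2.52, 2.52]. Speed limits (rad/s): [1.89, 1.89, 2.39, 2.39, 3.01, 3.01, 3.01].

INTERFACE

Orientations are given as [roll, pitch, yaw] about the fixed x, y, z axes, in that order (R = Rz(yaw) Ry(pitch) Rx(roll)).
In Python, from workcell import observe, eyes, job_done gives the robot as it stands. The module is installed in compiled form; this text tells all that it offers.
- The arm moves only by the shell command python3 -m pendant 'ROWS' [FORCE]. ROWS is JSON, a list of rows, each an object of numbers: "dx", "dy", "dz": the shift along the tool's x, y, z in mm; "ax", "ay", "az": the turn, a rotation vector about the tool's x, y, z in degrees; "claw": the finger opening in mm, from 0 to 85.4. A call has 1 to 10 rows; each row is the pose to reach, as a shift and turn from the pose commanded when the call began, along the tool's axes at that moment; what a row does not reach only later rows make up. A row lasts 1/12 s, in which the tool goes at most 41.7 mm and 7.16 degrees, less where a joint would pass 70% of its speed; a pose out of reach is approached as far as the arm can. A call with a gripper value outside its range is refused whole. The fingers move at their own pace and stop on an object; FORCE is the grip in N (left out, the last holds). Time passes only in rows, so rows that repeat a pose let the fingers close. It gives the time, the measured TCP pose, the force and the opening at its end, in the units of the state.
- observe(): the state, without advancing time (a new reading comes with each control period).
- eyes.grab_frame(name): name is "scene" or "side" or "wrist"; returns a dict with "image" (384x512x3 uint8, blue, green, red), "fovy" (degrees; the focal length in pixels is half the picture's height over the tangent of half this angle, whatever the lens; pixels are square), "cx", "cy" (the principal point, pixels), "view" (4x4, takes a point from world to camera coordinates). Camera axes: x right, y up, looking along -z (the intrinsics and any distortion apply to the point x, -y, -z); pixel columns grow to the right and rows downward; lengths in m; the calibration is good to about 2 mm. A picture is of the moment at which its call begins. There is no depth.
- job_done(): hands the job in, once; it reports no verdict.
The state is a dict: "clock": time; "qpos": joint angles; "qd": joint speeds; "joint_efforts": joint torques, N m; "position": TCP position; "tool_rot": TCP orientation; "force": force on the tool from outside, world axes, zero at the start; "moment": the same for the moment, N m; "grip_width": finger opening in m.
Only numpy, scipy, OpenCV 4.12 (cv2) and the standard library are available. Lean on these libraries where they do the work, as an engineer would, in place of code of your own. Each camera call takes 0.05 s, during which the arm holds its last target.

TASK

Lock the lid of the bench centrifuge: pull the bat of the locking toggle on its sloping front panel straight out against its spring, swing it over from the lower to the upper position and let it drop home into the upper notch. Then take the knob on the lid and tug it straight up with about 10 N for half a second (never 20 N) to confirm that the lid is retained, and let go. The lid must stay shut, and the small things standing around must be left where they are.

Things in the scene. Friction and masses are not known exactly. Their poses are not given: they have to be found in the camera images.
- centrifuge: White bench centrifuge, fixed, 230 (x) x 220 (y) mm, 205 mm high to the top of its grey lid; origin on its underside, on the centre line, 130 mm behind its front edge and 100 mm before its rear, x axis from its front panel to its rear, z up. The front panel begins at the front edge, 35 mm up, and rises to the rear at 35 degrees from level; its outward normal is (-sin 35, 0, cos 35 deg).
- lid_nose (a point): Middle of the front face of the lid's nose, which overhangs the panel: face at x = -74 mm, z 128 to 205 mm in the centrifuge's frame. So a hand holding the bat in its upper position must lean back 25 to 45 degrees from vertical towards the front. Two steel catches (y = +-55 mm) hang below it to z = 100 mm, front faces at x = -67 mm.
- toggle_pivot (a point): Hinge point of the locking toggle, at (-89, 0, 66) mm in the centrifuge's frame, on the panel's centre line. The hinge axis is the centrifuge's y axis. Steel cheeks with a tooth stand on both sides of the bat's foot (8.5 to 12.5 mm from the centre line), up to 22 mm out of the panel.
- bat_grip (a point): Grip point of the toggle's bat, a plain round metal bat, 12.5 mm thick here (9.6 at its foot, 13.6 near its tip); on its axis, 54 mm from the pivot when home. The free part runs from 32 to 67 mm from the pivot. It leans in the centrifuge's x-z plane; toggle_pivot to bat_grip is its axis. Best held with the fingers on its two y sides.
- toggle (a joint): Swing of the bat about the hinge, rad: 0 = lower, unlocked (leans 63.6 degrees from vertical to the front), 1.0 = upper end, locked (6.4 degrees to the front). Light friction: stays put. With the bat home a cross pin in the notches allows only 0 to 0.16 or 0.84 to 1.0; it passes the tooth between only when pulled out 7.5 mm or more. Starts at 0 to 0.08.
- toggle_bat (a joint): How far the bat is pulled out along its own axis, m: 0 = home, stop at 0.014. A spring pulls it home with 4 N at 0 and 0.45 N more per mm.
- lid (a joint): Opening of the lid about its rear hinge, rad; 0 = shut. Lid 0.35 to 0.7 kg. The toggle drives two bolts across the catches: when it is locked the lid lifts no more than about 2 mm at its front; unlocked it opens freely.
- knob_grip (a point): Centre of the black round lift knob on the lid, at (-40, 0, 234) mm in the centrifuge's frame at rest: head 26 mm (below) to 31 mm (above) in diameter, from 11 mm under this point to 13 mm above it, on a thinner neck; the lid's top lies 29 mm below this point (25 mm at the neck's collar). Grip it from above.
- lid_knob (a joint): Rise of the knob out of the lid, m: 0 = at rest. It is sprung, 2 N per mm (10 N at 0.005), stop at 0.014; it goes back by itself when let go.
- beaker: Small clear beaker, 52 mm across, 65 mm high, loose, right of the centrifuge; origin at its underside. Leave alone.
- timer: White lab timer, 66x66x20 mm, loose, right of the front panel; origin at its underside. Leave alone.
- cassette: Embedding cassette with wax block, 40x28x11 mm, loose, left of the front panel; origin at its underside. Leave alone.
- forceps: Curved steel forceps, 126 mm long, loose, in front of the centrifuge; origin at its underside. Leave alone.

How it is judged:
By the outcome, as a careful person would: the job done as asked, in the order asked, and still so for the second after the job is handed in, with the robot touching nothing.
It also fails if it takes over 51 s, if anything falls off the work surface, if the arm or the gripper's body presses on something with over 40 N, if the wrist force passes 120 N, or if a joint passes its speed limit or range.

## Working session

There is one attempt and no reset: what is moved stays moved. The work goes in short steps, Python scripts to look and compute and a shell command to move; the robot and the scene stay as the last step left them, time stands still between calls to the robot, and variables do not carry over. Pictures are saved under pics/ and viewed, and the job is handed in when it is done.

```bash
mkdir -p pics; ls; cat > h.py <<'E'
import numpy as np,cv2
from workcell import observe,eyes
def grab(n,f):
    d=eyes.grab_frame(n); cv2.imwrite('pics/'+f,d['image']); 
    np.savez('pics/'+f+'.npz',**{k:v for k,v in d.items()}); return d
E
python3 - <<'E'
from h import *
s=observe(); print(s)
for n in("scene","side","wrist"):
    d=grab(n,n+'0.png'); print(n,{k:(v if k!='image' else 0) for k,v in d.items()})
E
```

```text
pics
{'clock': 0.0, 'qpos': array([-1.19322699,  0.52202348, -0.03630639,  1.59998974,  0.02117937,
        1.02111489, -0.11276695]), 'qd': array([ 9.96032213e-04, -1.79886670e-03,  4.06675197e-06, -5.78306258e-04,
       -5.55061452e-04,  1.29495511e-03, -1.09239729e-03]), 'joint_efforts': array([-1.75383630e-03, -9.27115917e+01,  1.97867543e+00, -3.69941711e+01,
        1.76459318e-02,  8.20100162e-03, -8.01709291e-06]), 'position': array([0.27049096, 0.56306205, 0.23072661]), 'tool_rot': array([3.14151721e+00, 1.14873576e-03, 1.12302070e+00]), 'force': array([ 0.92067607,  0.39217219, -0.43253228]), 'moment': array([0.0041259 , 0.01291361, 0.03216642]), 'grip_width': 0.08559459260332862}
scene {'image': 0, 'fovy': 57.072629064055754, 'cx': 257.3259786186394, 'cy': 195.46347821991424, 'view': array([[ 0.96245474,  0.27139531, -0.00504524, -0.60075979],
       [-0.22930004,  0.8228375 ,  0.51996148,  0.1261357 ],
       [ 0.14526652, -0.49928252,  0.85417481, -1.10368281],
       [ 0.        ,  0.        ,  0.        ,  1.        ]])}
side {'image': 0, 'fovy': 56.46878156511269, 'cx': 253.27375031098248, 'cy': 191.98160895060693, 'view': array([[-0.5755802 , -0.81769672, -0.00891648,  0.32820272],
       [ 0.34588968, -0.25332458,  0.90343068, -0.38901837],
       [-0.74099106,  0.51691269,  0.42864147, -0.40437632],
       [ 0.        ,  0.        ,  0.        ,  1.        ]])}
wrist {'image': 0, 'fovy': 70.35341098900689, 'cx': 255.94498664452027, 'cy': 193.7228539192768, 'view': array([[ 0.43379518,  0.9010097 , -0.00180612, -0.62437733],
       [-0.86979253,  0.41824076, -0.26179309,  0.03411394],
       [-0.23512272,  0.11513553,  0.96512233, -0.37963849],
       [ 0.        ,  0.        ,  0.        ,  1.        ]])}
```

View pics/scene0.png

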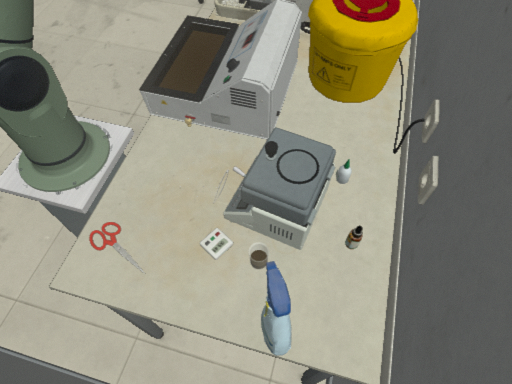

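View pics/side0.png

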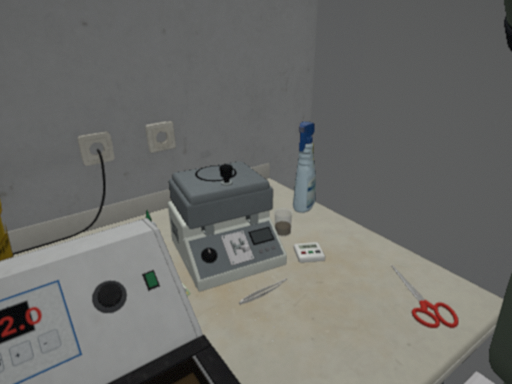

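View pics/wrist0.png

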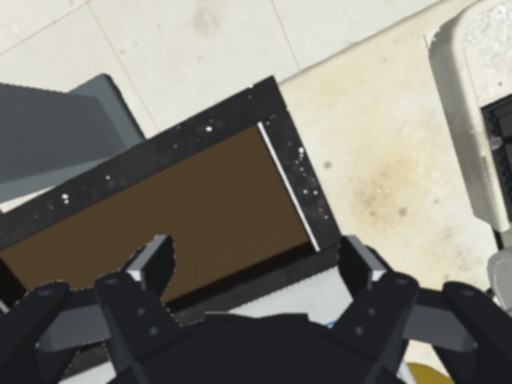

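The scene view shows the centrifuge near (285,185), with its panel facing the robot. The side view shows it at (225,225), with the toggle near (240,247) and the knob at (227,172). I'll zoom in on both.

```bash
python3 - <<'E'
import cv2
a=cv2.imread('pics/scene0.png')[120:270,190:370]; cv2.imwrite('pics/sc0.png',cv2.resize(a,None,fx=4.4,fy=4,interpolation=cv2.INTER_CUBIC)[:600,:792])
b=cv2.imread('pics/side0.png')[150:300,150:350]; cv2.imwrite('pics/si0.png',cv2.resize(b,None,fx=4,fy=4,interpolation=cv2.INTER_CUBIC))
E
```

```text
(no output)
```

View pics/sc0.png

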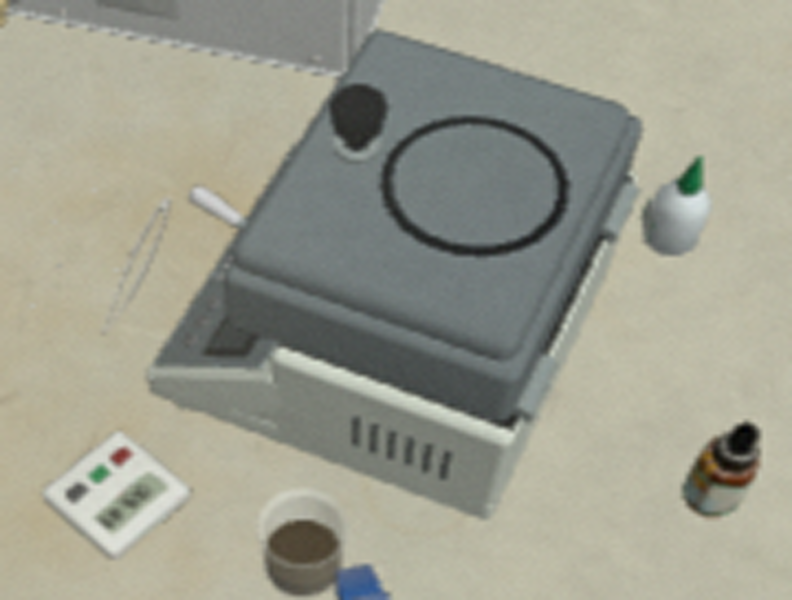

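View pics/si0.png

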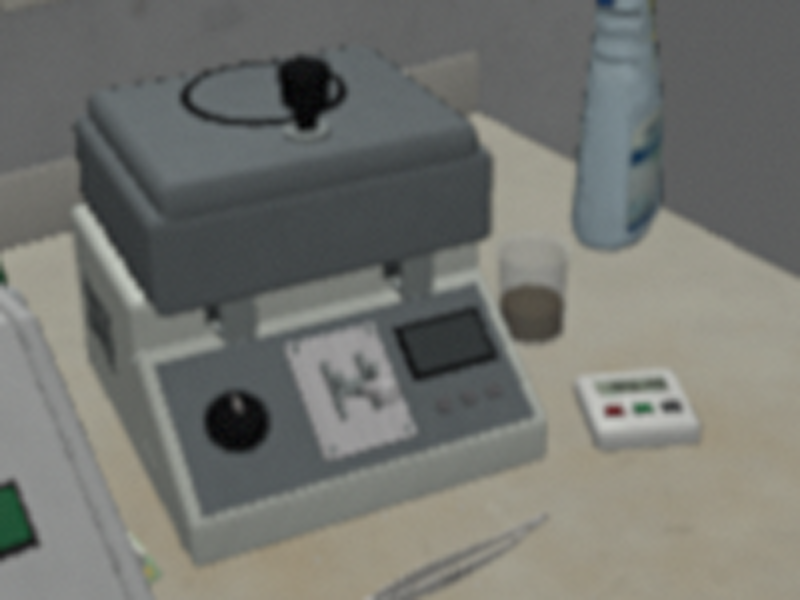

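```bash
cat >> h.py <<'E'
def proj(d,P):
    P=np.atleast_2d(P); c=P@d['view'][:3,:3].T+d['view'][:3,3]
    f=192/np.tan(np.radians(float(d['fovy'])/2))
    return np.c_[d['cx']+f*c[:,0]/-c[:,2], d['cy']-f*c[:,1]/-c[:,2]]
def Rz(a): return np.array([[np.cos(a),-np.sin(a),0],[np.sin(a),np.cos(a),0],[0,0,1]])
def load(f): return dict(np.load('pics/'+f+'.npz'))
def tow(p,P): return np.atleast_2d(P)@Rz(p[2]).T+np.array([p[0],p[1],0])
E
python3 - <<'E'
from h import *
from scipy.optimize import least_squares
sc,si=load('scene0.png'),load('side0.png')
A=[((-40,0,247),(271.8,145.8)),((100,-110,0),(300.7,248.8)),((-130,-110,0),(225,217))]
B=[((-130,110,0),(199.25,290)),((-130,-110,0),(286.75,263.75)),((-130,110,35),(198,278.7)),((-130,-110,35),(286.2,254.5)),((-40,0,246),(226.2,166.2)),((-40,0,207),(226.5,182.5))]
def res(p,o=0):
    r=[]
    for d,L in((sc,A),(si,B)):
        P=np.array([l[0] for l in L])/1e3; u=np.array([l[1] for l in L])
        r.append(proj(d,tow(p,P))-u)
    return np.vstack(r).ravel()
best=min((least_squares(res,[.65,0,y],loss='soft_l1') for y in(-2,-1,0,1,2)),key=lambda s:s.cost)
print(best.x,np.degrees(best.x[2]));print(res(best.x).reshape(-1,2).round(1))
p=best.x
for n,q in dict(o=(0,0,0),piv=(-89,0,66),grip=(-89-54*np.sin(np.radians(63.6)),0,66+54*np.cos(np.radians(63.6))),knob=(-40,0,234)).items():
    w=tow(p,np.array(q)/1e3)[0]; print(n,w.round(4),proj(sc,w).round(1),proj(si,w).round(1))
E
```

```text
[ 0.69672028  0.00390213 -0.15653058] -8.968541855066166
[[ 0.2  0.3]
 [ 0.5  4.1]
 [-1.2  3.6]
 [-0.5  4.3]
 [-0.1  2.1]
 [-0.5  2.6]
 [ 1.  -0.8]
 [-0.7 -0.8]
 [-0.2 -0.7]]
o [0.6967 0.0039 0.    ] [[282.2 206.2]] [[223.7 250. ]]
piv [0.6088 0.0178 0.066 ] [[253.6 182.5]] [[237.  245.9]]
grip [0.561  0.0253 0.09  ] [[237.3 171.5]] [[245.7 247.8]]
knob [0.6572 0.0101 0.234 ] [[271.8 149.7]] [[225.8 170.5]]
```

```bash
cat >> h.py <<'E'
from scipy.spatial.transform import Rotation as Ro
def toolR(s): return Ro.from_euler('xyz',s['tool_rot']).as_matrix()
def delta(s,p,R):
    R0=toolR(s); d=R0.T@(np.asarray(p)-s['position'])*1e3
    a=np.degrees(Ro.from_matrix(R0.T@R).as_rotvec()); return d.round(1),a.round(2)
def target(yaw,lean,flip=1):
    # tool z leaning forward by lean (rad) in centrifuge xz plane, tool x = +cf y * flip
    z=Rz(yaw)@np.array([np.sin(lean),0,-np.cos(lean)]); x=flip*(Rz(yaw)@np.array([0,1.,0])); return np.c_[x,np.cross(z,x),z]
E
python3 - <<'E'
from h import *
sc,w=load('scene0.png'),load('wrist0.png')
s=observe()
def ground(d,u,z=0):
    f=192/np.tan(np.radians(float(d['fovy'])/2)); r=np.array([(u[0]-d['cx'])/f,-(u[1]-d['cy'])/f,-1])
    V=d['view'];c=-V[:3,:3].T@V[:3,3]; r=V[:3,:3].T@r; return (c+r*(z-c[2])/r[2]).round(3)
for u in((145,95),(145,118),(265,133),(275,130)): print(u,ground(sc,u))
for u in((298,5),(262,2),(190,20),(300,20)): print(u,ground(sc,u,.25),ground(sc,u,.15))
V=w['view'];c=-V[:3,:3].T@V[:3,3]; R0=toolR(s)
print('cam in tool',R0.T@(c-s['position']),'axes',(V[:3,:3]@R0).round(2))
T=target(-.1565,np.radians(38)); print(delta(s,[.45,.07,.35],T))
T=target(-.1565,np.radians(38),-1); print(delta(s,[.45,.07,.35],T))
E
```

```text
(145, 95) [0.126 0.311 0.   ]
(145, 118) [0.174 0.211 0.   ]
(265, 133) [0.578 0.254 0.   ]
(275, 130) [ 0.606  0.276 -0.   ]
(298, 5) [0.596 0.567 0.25 ] [0.568 0.737 0.15 ]
(262, 2) [0.484 0.554 0.25 ] [0.439 0.721 0.15 ]
(190, 20) [0.303 0.407 0.25 ] [0.228 0.551 0.15 ]
(300, 20) [0.618 0.493 0.25 ] [0.594 0.651 0.15 ]
cam in tool [ 0.0002345  -0.06590208 -0.14333832] axes [[ 1.    0.    0.  ]
 [ 0.   -0.97  0.26]
 [ 0.   -0.26 -0.97]]
(array([-366.9,  375.3, -118.8]), array([-37.73,   5.58, -16.05]))
(array([-366.9,  375.3, -118.8]), array([  7.9 ,  53.42, 155.11]))
```

```bash
python3 - <<'E'
from h import *
s=observe()
T=target(-.1565,np.radians(38))
print(delta(s,[.50,.035,.42],T),delta(s,[.50,.035,.24],T))
E
```

```text
(array([-376.9,  435.5, -188.8]), array([-37.73,   5.58, -16.05])) (array([-376.8,  435.5,   -8.8]), array([-37.73,   5.58, -16.05]))
```

```bash
python3 -m pendant '[{"dz":-40},{"dz":-80},{"dz":-120},{"dz":-160},{"dz":-190},{"dz":-190}]'
```

```text
schema error: expected keys dx, dy, dz, ax, ay, az, claw
```

```bash
python3 -m pendant '[{"dx":0,"dy":0,"dz":-40,"ax":0,"ay":0,"az":0,"claw":85},{"dx":0,"dy":0,"dz":-80,"ax":0,"ay":0,"az":0,"claw":85},{"dx":0,"dy":0,"dz":-120,"ax":0,"ay":0,"az":0,"claw":85},{"dx":0,"dy":0,"dz":-160,"ax":0,"ay":0,"az":0,"claw":85},{"dx":0,"dy":0,"dz":-190,"ax":0,"ay":0,"az":0,"claw":85},{"dx":0,"dy":0,"dz":-190,"ax":0,"ay":0,"az":0,"claw":85}]' 60
```

```text
clock: 0.65
position: [0.2712, 0.5645, 0.4276]
tool_rot: [-3.141, -0.008, 1.123]
force: [0.7, -0.5, -0.5]
grip_width: 0.085
```

```bash
python3 -m pendant '[{"dx":-38,"dy":43,"dz":0,"ax":0,"ay":0,"az":0,"claw":60},{"dx":-75,"dy":87,"dz":0,"ax":-4,"ay":0,"az":-2,"claw":60},{"dx":-113,"dy":131,"dz":0,"ax":-8,"ay":1,"az":-4,"claw":60},{"dx":-150,"dy":174,"dz":0,"ax":-13,"ay":2,"az":-6,"claw":60},{"dx":-188,"dy":218,"dz":0,"ax":-17,"ay":2,"az":-8,"claw":60},{"dx":-226,"dy":261,"dz":0,"ax":-21,"ay":3,"az":-10,"claw":60},{"dx":-264,"dy":305,"dz":0,"ax":-26,"ay":4,"az":-12,"claw":60},{"dx":-301,"dy":348,"dz":0,"ax":-30,"ay":5,"az":-13,"claw":60},{"dx":-339,"dy":392,"dz":0,"ax":-34,"ay":5,"az":-15,"claw":60},{"dx":-377,"dy":435,"dz":0,"ax":-37.7,"ay":5.6,"az":-16,"claw":60}]' 60; python3 - <<'E'
from h import *
s=observe()
T=target(-.1565,np.radians(38))
print(delta(s,[.50,.035,.42],T),delta(s,[.49,.035,.22],T),s['qpos'])
E
```

```text
clock: 1.48
position: [0.4367, 0.1796, 0.4212]
tool_rot: [2.476, -0.0, 1.416]
force: [2.1, 1.6, 0.9]
grip_width: 0.0604
(array([-133.1,   66. ,   53.3]), array([ 0.15, -0.08,  0.1 ])) (array([-134.7,  -65.3,  204.5]), array([ 0.15, -0.08,  0.1 ])) [-1.0361332  -0.15111023  0.10433521  2.12319494  0.74742224  0.96587471
  0.11013391]
```

```bash
python3 -m pendant '[{"dx":-30,"dy":5,"dz":15,"ax":0,"ay":0,"az":0,"claw":60},{"dx":-60,"dy":0,"dz":40,"ax":0,"ay":0,"az":0,"claw":60},{"dx":-90,"dy":-10,"dz":65,"ax":0,"ay":0,"az":0,"claw":60},{"dx":-120,"dy":-20,"dz":90,"ax":0,"ay":0,"az":0,"claw":60},{"dx":-135,"dy":-30,"dz":120,"ax":0,"ay":0,"az":0,"claw":60},{"dx":-135,"dy":-40,"dz":150,"ax":0,"ay":0,"az":0,"claw":60},{"dx":-135,"dy":-52,"dz":180,"ax":0,"ay":0,"az":0,"claw":60},{"dx":-135,"dy":-65,"dz":204,"ax":0,"ay":0,"az":0,"claw":60},{"dx":-135,"dy":-65,"dz":204,"ax":0,"ay":0,"az":0,"claw":60}]' 60; python3 - <<'E'
from h import *
s=observe()
T=target(-.1565,np.radians(38))
print(delta(s,[.49,.035,.22],T),s['qpos'],s['force'])
grab('wrist','w1.png');grab('side','s1.png')
b=cv2.imread('pics/s1.png')[130:300,130:330]; cv2.imwrite('pics/s1z.png',cv2.resize(b,None,fx=3.5,fy=3.5,interpolation=cv2.INTER_CUBIC))
E
```

```text
clock: 2.23
position: [0.4817, 0.0327, 0.2625]
tool_rot: [2.468, 0.033, 1.41]
force: [0.3, -0.2, 0.5]
grip_width: 0.0601
(array([  5. , -20.3,  37.9]), array([0.6 , 1.63, 1.  ])) [-0.47583137  0.04641757  0.01569974  2.43047024  1.32953906  0.40576456
 -0.23258647] [ 0.27375498 -0.21334211  0.48997698]
```

View pics/w1.png

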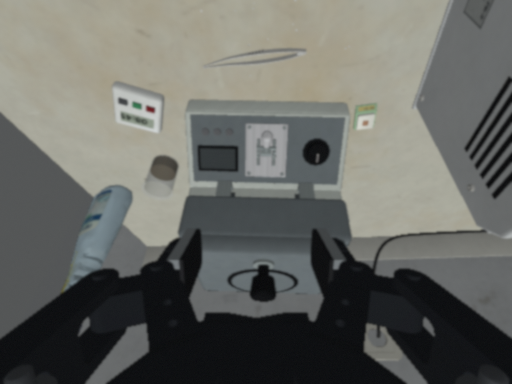

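View pics/s1z.png

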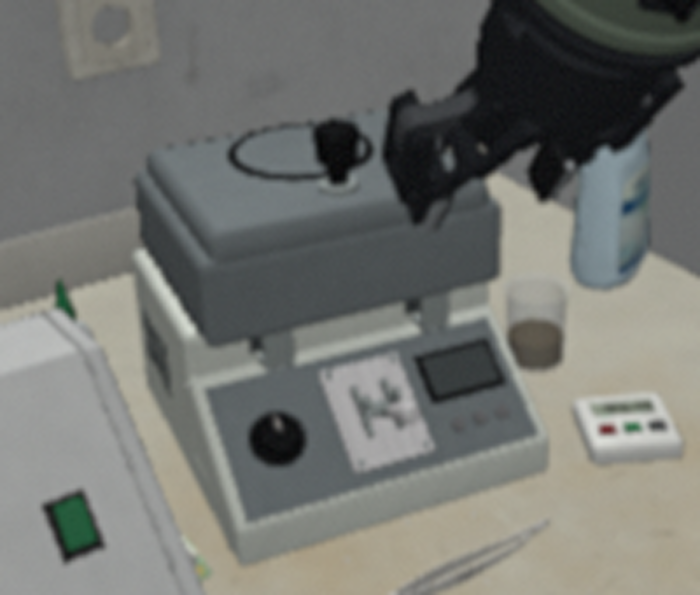

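The wrist view shows the panel spanning columns 188–348, the toggle plate at (267,150), the knob at (263,285) and the catches at (225,190) and (305,190). I'll zoom in to refine the pose.

```bash
python3 - <<'E'
import cv2
b=cv2.imread('pics/w1.png')[90:310,165:365]; cv2.imwrite('pics/w1z.png',cv2.resize(b,None,fx=4,fy=4,interpolation=cv2.INTER_CUBIC)[0:500])
cv2.imwrite('pics/w1y.png',cv2.resize(b,None,fx=4,fy=4,interpolation=cv2.INTER_CUBIC)[380:880])
E
```

```text
(no output)
```

View pics/w1z.png

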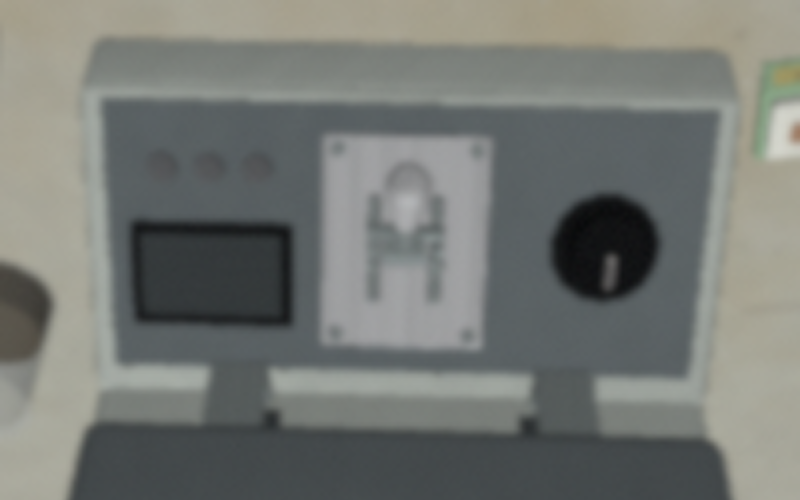

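View pics/w1y.png

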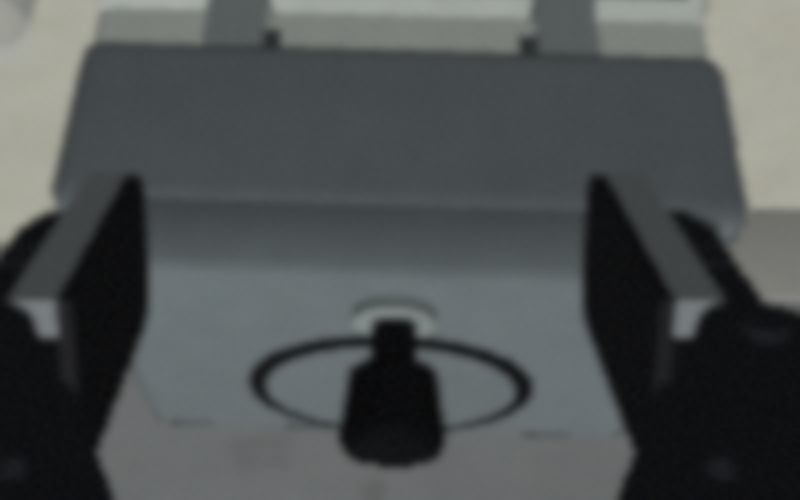

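```bash
cat > fit.py <<'E'
from h import *
from scipy.optimize import least_squares
sc,si,w=load('scene0.png'),load('side0.png'),load('w1.png')
A=[((-40,0,247),(271.8,145.8))]
B=[((-130,110,35),(198,278.7)),((-130,-110,35),(286.2,254.5)),((-40,0,246),(226.2,166.2)),((-40,0,207),(226.5,182.5))]
C=[((-130,-110,35),(186.5,112.5)),((-130,110,35),(349,115)),((-40,0,209),(263.5,265.5)),((-40,0,235),(262.75,288.75)),((-74,0,128),(268,198))]
def res(p,o=0):
    r=[]
    for d,L in((sc,A),(si,B),(w,C)):
        P=np.array([l[0] for l in L])/1e3; u=np.array([l[1] for l in L])
        r.append(proj(d,tow(p,P))-u)
    return np.vstack(r).ravel()
best=least_squares(res,[.697,0.004,-.157],loss='soft_l1')
p=best.x; np.save('p.npy',p)
print(p,np.degrees(p[2]));print(res(p).reshape(-1,2).round(1))
def bat(th,L): a=np.radians(63.6)-th; return np.array([-89-L*np.sin(a),0,66+L*np.cos(a)])/1e3
if __name__=='__main__':
    for th in(0,.08):
      for L in(32,54,67):
        q=tow(p,bat(th,L))[0]; print(th,L,q.round(4),proj(sc,q).round(1),proj(si,q).round(1),proj(w,q).round(1), (proj(w,q)-[165,90])*4)
    print(proj(w,tow(p,np.array([[-89,0,66],[-74,-110,205],[-74,110,205],[-130,0,35]])/1e3)))
E
python3 fit.py
```

```text
[ 0.69784913  0.00493905 -0.15659382] -8.972165145268331
[[ 0.8  0. ]
 [-1.2  2.5]
 [ 0.3 -0.8]
 [-1.3 -0.8]
 [-0.9 -0.8]
 [-2.3 -0.1]
 [ 1.6  0.3]
 [-0.2  0.7]
 [ 0.1 -0.9]
 [-3.2 -2.4]]
0 32 [0.5816 0.0233 0.0802] [[244.5 175.8]] [[241.3 246.9]] [[266.2 144.6]] [[404.6187613  218.50080623]]
0 54 [0.5622 0.0264 0.09  ] [[237.8 171.2]] [[245.  247.8]] [[266.5 138.1]] [[405.92157852 192.5315443 ]]
0 67 [0.5507 0.0282 0.0958] [[233.8 168.6]] [[247.3 248.3]] [[266.7 133.9]] [[406.77728639 175.47458389]]
0.08 32 [0.5828 0.0231 0.0825] [[244.8 175.5]] [[241.1 245.8]] [[266.1 146.6]] [[404.43427055 226.35986015]]
0.08 54 [0.5642 0.026  0.0938] [[238.4 170.7]] [[244.6 245.8]] [[266.4 141.7]] [[405.59132794 206.65179397]]
0.08 67 [0.5532 0.0278 0.1005] [[234.6 167.9]] [[246.7 245.8]] [[266.6 138.4]] [[406.35228602 193.69045576]]
[[265.74811703 152.72949152]
 [166.44595448 248.38624658]
 [362.91497975 254.23113192]
 [266.80074434 113.83668481]]
```

```bash
python3 - <<'E'
from fit import *
s=observe();T=target(p[2],np.radians(38)); print(s['position'],s['qpos'])
g=tow(p,bat(.02,54)+[0,.0003,0])[0]
for k in(-80,-41,19): print(k,delta(s,g+T[:,2]*k/1e3,T))
E
```

```text
[ 0.69784913  0.00493905 -0.15659382] -8.972165145268331
[[ 0.8  0. ]
 [-1.2  2.5]
 [ 0.3 -0.8]
 [-1.3 -0.8]
 [-0.9 -0.8]
 [-2.3 -0.1]
 [ 1.6  0.3]
 [-0.2  0.7]
 [ 0.1 -0.9]
 [-3.2 -2.4]]
[0.48155657 0.0312367  0.26227283] [-0.47183167  0.04644053  0.01444451  2.43066637  1.32809515  0.40605861
 -0.23105122]
-80 (array([ 11.9, -42.6, 104.1]), array([0.55, 1.75, 0.89]))
-41 (array([ 13.1, -43. , 143. ]), array([0.55, 1.75, 0.89]))
19 (array([ 14.9, -43.5, 203. ]), array([0.55, 1.75, 0.89]))
```

```bash
python3 -m pendant '[{"dx":3,"dy":-5,"dz":30,"ax":0.2,"ay":0.5,"az":0.2,"claw":50},{"dx":6,"dy":-15,"dz":60,"ax":0.4,"ay":1,"az":0.5,"claw":50},{"dx":9,"dy":-30,"dz":85,"ax":0.5,"ay":1.7,"az":0.9,"claw":50},{"dx":12,"dy":-43,"dz":108,"ax":0.5,"ay":1.7,"az":0.9,"claw":50},{"dx":13,"dy":-43,"dz":125,"ax":0.5,"ay":1.7,"az":0.9,"claw":50},{"dx":13,"dy":-43,"dz":143,"ax":0.5,"ay":1.7,"az":0.9,"claw":50},{"dx":13,"dy":-43,"dz":143,"ax":0.5,"ay":1.7,"az":0.9,"claw":50},{"dx":13,"dy":-43,"dz":143,"ax":0.5,"ay":1.7,"az":0.9,"claw":50}]' 60; python3 - <<'E'
from fit import *
s=observe();T=target(p[2],np.radians(38)); print(s['position'],s['qpos'],s['force'])
g=tow(p,bat(.02,54)+[0,.0003,0])[0]
for k in(-41,19): print(k,delta(s,g+T[:,2]*k/1e3,T))
d=grab('wrist','w2.png');grab('side','s2.png');grab('scene','c2.png')
a=np.hstack([cv2.imread('pics/w2.png')[60:360,100:400],cv2.resize(cv2.imread('pics/s2.png')[180:300,170:290],(300,300),interpolation=cv2.INTER_CUBIC)]);cv2.imwrite('pics/m2.png',a)
print(proj(d,tow(p,np.array([bat(.02,32),bat(.02,54),bat(.02,67)])))-[100,60])
E
```

```text
clock: 3.0
position: [0.5373, 0.0317, 0.1167]
tool_rot: [2.486, 0.001, 1.415]
force: [-1.8, -1.1, 0.5]
grip_width: 0.05
[ 0.69784913  0.00493905 -0.15659382] -8.972165145268331
[[ 0.8  0. ]
 [-1.2  2.5]
 [ 0.3 -0.8]
 [-1.3 -0.8]
 [-0.9 -0.8]
 [-2.3 -0.1]
 [ 1.6  0.3]
 [-0.2  0.7]
 [ 0.1 -0.9]
 [-3.2 -2.4]]
[0.53729576 0.03165275 0.1167458 ] [ 0.10584291  0.53198385 -0.5680581   2.41088512  2.11765971  0.66158528
 -0.93560333] [-1.80069989 -1.12652277  0.52976444]
-41 (array([-1.1,  4.5, -4.8]), array([-0.44,  0.01,  0.05]))
19 (array([-1. ,  4.9, 55.2]), array([-0.44,  0.01,  0.05]))
[[154.22327064 165.04921762]
 [153.9962942  163.30338786]
 [153.83628381 162.07263943]]
```

View pics/m2.png

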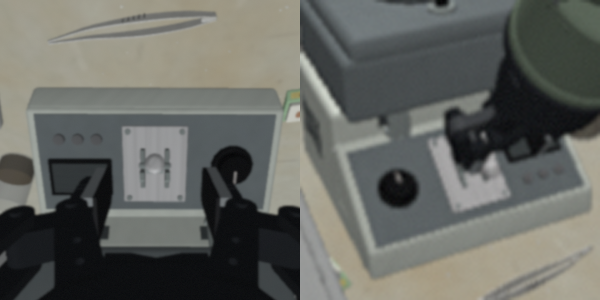

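The wrist view shows the bat end-on at about (154,162) in the crop, where I predicted it. The fingers straddle it symmetrically, so I'm advancing and closing.

```bash
python3 -m pendant '[{"dx":-0.5,"dy":3,"dz":12,"ax":-0.4,"ay":0,"az":0,"claw":50},{"dx":-1,"dy":5,"dz":26,"ax":-0.4,"ay":0,"az":0,"claw":50},{"dx":-1,"dy":5,"dz":40,"ax":-0.4,"ay":0,"az":0,"claw":40},{"dx":-1,"dy":5,"dz":50,"ax":-0.4,"ay":0,"az":0,"claw":40},{"dx":-1,"dy":5,"dz":55,"ax":-0.4,"ay":0,"az":0,"claw":40},{"dx":-1,"dy":5,"dz":55,"ax":-0.4,"ay":0,"az":0,"claw":40},{"dx":-1,"dy":5,"dz":55,"ax":-0.4,"ay":0,"az":0,"claw":40}]' 60; python3 - <<'E'
from fit import *
s=observe();T=target(p[2],np.radians(38)); print(s['position'],s['qpos'],s['force'])
g=tow(p,bat(.02,54)+[0,.0003,0])[0]
for k in(19,): print(k,delta(s,g+T[:,2]*k/1e3,T))
d=grab('wrist','w3.png');grab('side','s3.png');grab('scene','c3.png')
a=np.hstack([cv2.imread('pics/w3.png')[60:360,100:400],cv2.resize(cv2.imread('pics/s3.png')[180:300,170:290],(300,300),interpolation=cv2.INTER_CUBIC)]);cv2.imwrite('pics/m3.png',a)
print(proj(d,tow(p,np.array([bat(.02,32),bat(.02,54),bat(.02,67)])))-[100,60])
E
```

```text
clock: 3.73
position: [0.5754, 0.0254, 0.0853]
tool_rot: [2.468, -0.0, 1.416]
force: [0.1, -0.5, -0.7]
grip_width: 0.0399
[ 0.69784913  0.00493905 -0.15659382] -8.972165145268331
[[ 0.8  0. ]
 [-1.2  2.5]
 [ 0.3 -0.8]
 [-1.3 -0.8]
 [-0.9 -0.8]
 [-2.3 -0.1]
 [ 1.6  0.3]
 [-0.2  0.7]
 [ 0.1 -0.9]
 [-3.2 -2.4]]
[0.57543419 0.02542304 0.08532894] [ 0.13254899  0.64960627 -0.55466174  2.3438751   2.21882726  0.71398671
 -0.95511857] [ 0.09097214 -0.54373323 -0.65244568]
19 (array([-0.8, -6.7,  6.6]), array([ 0.61, -0.08,  0.1 ]))
[[153.90749043 176.99024223]
 [153.62825636 177.24525851]
 [153.41894029 177.43642074]]
```

View pics/m3.png

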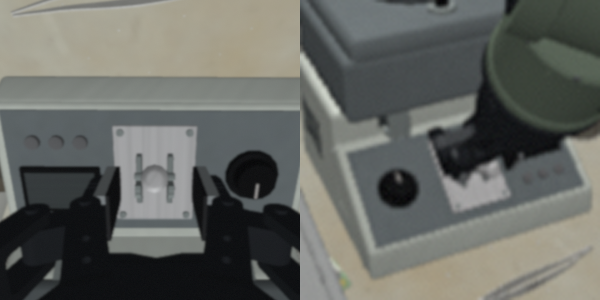

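```bash
sed -i "s/^print(p,np.degrees.*$//" fit.py; python3 -m pendant '[{"dx":0,"dy":0,"dz":0,"ax":0,"ay":0,"az":0,"claw":40},{"dx":0,"dy":0,"dz":0,"ax":0,"ay":0,"az":0,"claw":40},{"dx":0,"dy":0,"dz":0,"ax":0,"ay":0,"az":0,"claw":40}]' 60; python3 - <<'E'
from fit import *
s=observe();T=target(p[2],np.radians(38)); print(s['position'],s['qd'].round(3))
g=tow(p,bat(.02,54)+[0,.0003,0])[0]
for k in(19,): print(k,delta(s,g+T[:,2]*k/1e3,T))
E
```

```text
clock: 4.13
position: [0.5755, 0.0253, 0.0845]
tool_rot: [2.469, -0.001, 1.416]
force: [-0.8, 0.2, -0.7]
grip_width: 0.0401
[0.57546929 0.02531029 0.08445375] [ 0.001  0.004 -0.     0.     0.001  0.001 -0.   ]
19 (array([-0.7, -6.1,  5.9]), array([ 0.56, -0.09,  0.06]))
```

```bash
python3 -m pendant '[{"dx":-0.7,"dy":-3,"dz":3,"ax":0.5,"ay":0,"az":0,"claw":40},{"dx":-0.7,"dy":-6,"dz":6,"ax":0.5,"ay":0,"az":0,"claw":40},{"dx":-0.7,"dy":-6,"dz":6,"ax":0.5,"ay":0,"az":0,"claw":40},{"dx":-0.7,"dy":-6,"dz":6,"ax":0.5,"ay":0,"az":0,"claw":40}]' 60; python3 - <<'E'
from fit import *
s=observe();T=target(p[2],np.radians(38)); print(s['position'],s['qd'].round(3))
g=tow(p,bat(.02,54)+[0,.0003,0])[0]
for k in(19,): print(k,delta(s,g+T[:,2]*k/1e3,T))
E
```

```text
clock: 4.47
position: [0.5742, 0.0247, 0.0753]
tool_rot: [2.478, -0.001, 1.416]
force: [-0.5, 0.1, 0.7]
grip_width: 0.0398
[0.57422299 0.02473453 0.07534869] [-0.002 -0.011  0.    -0.001 -0.004 -0.003  0.003]
19 (array([ 0. ,  0.4, -0.5]), array([ 0.01, -0.09,  0.06]))
```

Positioned to within 1 mm. Closing on the bat.

```bash
python3 -m pendant '[{"dx":0,"dy":0,"dz":0,"ax":0,"ay":0,"az":0,"claw":20},{"dx":0,"dy":0,"dz":0,"ax":0,"ay":0,"az":0,"claw":8},{"dx":0,"dy":0,"dz":0,"ax":0,"ay":0,"az":0,"claw":5},{"dx":0,"dy":0,"dz":0,"ax":0,"ay":0,"az":0,"claw":5},{"dx":0,"dy":0,"dz":0,"ax":0,"ay":0,"az":0,"claw":5},{"dx":0,"dy":0,"dz":0,"ax":0,"ay":0,"az":0,"claw":5}]' 60; python3 - <<'E'
from fit import *
s=observe();T=target(p[2],np.radians(38)); print(s['position'],s['moment'])
d=grab('wrist','w4.png');grab('side','s4.png');grab('scene','c4.png')
g=tow(p,bat(.02,54)+[0,.0003,0])[0]
for th in (.02,.05):
 for L in (64,65):
  for a in(th,.25,.5,.75,.95,1.0):
   q=tow(p,bat(a,L)+[0,.0003,0])[0]; print(L,a,(T.T@(q-g)*1e3).round(1))
a=np.hstack([cv2.imread('pics/w4.png')[60:360,100:400],cv2.resize(cv2.imread('pics/s4.png')[180:300,170:290],(300,300),interpolation=cv2.INTER_CUBIC)]);cv2.imwrite('pics/m4.png',a)
E
```

```text
clock: 4.97
position: [0.5744, 0.0247, 0.0759]
tool_rot: [2.477, -0.001, 1.416]
force: [-2.4, -0.0, 1.1]
grip_width: 0.0109
[0.57437314 0.02474877 0.07590432] [ 0.09894446  0.90731743 -0.07974033]
64 0.02 [ 0.  -4.1 -9.1]
64 0.25 [  0.    9.8 -13.6]
64 0.5 [ -0.   25.8 -14.8]
64 0.75 [ -0.   41.5 -11.9]
64 0.95 [ 0.  53.2 -6.9]
64 1.0 [ 0.  56.  -5.3]
65 0.02 [  0.   -4.6 -10. ]
65 0.25 [  0.    9.6 -14.6]
65 0.5 [ -0.   25.8 -15.8]
65 0.75 [ -0.   41.8 -12.9]
65 0.95 [ 0.  53.7 -7.8]
65 1.0 [ 0.  56.5 -6.1]
64 0.05 [ 0.  -2.4 -9.9]
64 0.25 [  0.    9.8 -13.6]
64 0.5 [ -0.   25.8 -14.8]
64 0.75 [ -0.   41.5 -11.9]
64 0.95 [ 0.  53.2 -6.9]
64 1.0 [ 0.  56.  -5.3]
65 0.05 [ -0.   -2.8 -10.8]
65 0.25 [  0.    9.6 -14.6]
65 0.5 [ -0.   25.8 -15.8]
65 0.75 [ -0.   41.8 -12.9]
65 0.95 [ 0.  53.7 -7.8]
65 1.0 [ 0.  56.5 -6.1]
```

View pics/m4.png

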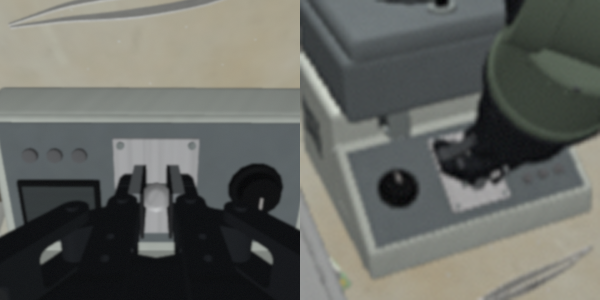

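```bash
python3 -m pendant '[{"dx":0,"dy":-1,"dz":-3,"ax":0,"ay":0,"az":0,"claw":5},{"dx":0,"dy":-2.5,"dz":-6,"ax":0,"ay":0,"az":0,"claw":5},{"dx":0,"dy":-4.5,"dz":-10,"ax":0,"ay":0,"az":0,"claw":5},{"dx":0,"dy":-4.5,"dz":-10,"ax":0,"ay":0,"az":0,"claw":5},{"dx":0,"dy":-4.5,"dz":-10,"ax":0,"ay":0,"az":0,"claw":5}]' 70; python3 - <<'E'
from fit import *
s=observe();T=target(p[2],np.radians(38)); print(s['position'],s['moment'], 'tool',(T.T@s['force']).round(1))
ax=tow(p,bat(.02,1))-tow(p,bat(.02,0)); print('along bat',s['force']@ax[0]*1e3)
d=grab('wrist','w5.png');d=grab('side','s5.png')
cv2.imwrite('pics/m5.png',np.hstack([cv2.imread('pics/w5.png')[60:360,100:400],cv2.resize(cv2.imread('pics/s5.png')[180:300,170:290],(300,300),interpolation=cv2.INTER_CUBIC)]))
E
```

```text
clock: 5.53
position: [0.5653, 0.0262, 0.0815]
tool_rot: [2.476, -0.001, 1.416]
force: [6.8, -0.4, -5.2]
grip_width: 0.0107
[0.5652672  0.02618192 0.08149579] [0.04520863 0.18718903 0.01426646] tool [0.7 2.1 8.3]
along bat -8.383578096446131
```

View pics/m5.png

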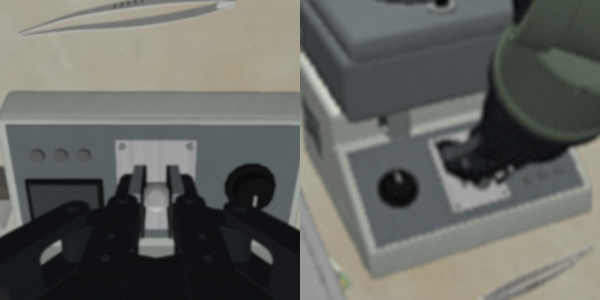

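Pulled out about 10 mm, with 8.4 N along the bat as the spring predicts. Next is the swing.

```bash
python3 -m pendant '[{"dx":0,"dy":3,"dz":-1.3,"ax":0,"ay":0,"az":0,"claw":5},{"dx":0,"dy":6,"dz":-2.5,"ax":0,"ay":0,"az":0,"claw":5},{"dx":0,"dy":10,"dz":-3.7,"ax":0,"ay":0,"az":0,"claw":5},{"dx":0,"dy":14.3,"dz":-4.8,"ax":0,"ay":0,"az":0,"claw":5},{"dx":0,"dy":18.5,"dz":-5.5,"ax":0,"ay":0,"az":0,"claw":5},{"dx":0,"dy":23,"dz":-5.9,"ax":0,"ay":0,"az":0,"claw":5},{"dx":0,"dy":27,"dz":-6,"ax":0,"ay":0,"az":0,"claw":5},{"dx":0,"dy":30.5,"dz":-6,"ax":0,"ay":0,"az":0,"claw":5},{"dx":0,"dy":30.5,"dz":-6,"ax":0,"ay":0,"az":0,"claw":5}]' 70; python3 - <<'E'
from fit import *
s=observe();T=target(p[2],np.radians(38)); print(s['position'],s['qpos'],s['moment'], 'tool',(T.T@s['force']).round(1))
g=tow(p,bat(.02,54)+[0,.0003,0])[0]+T[:,2]*.019; print((T.T@(s['position']-g)*1e3).round(1))
E
```

```text
clock: 6.38
position: [0.5854, 0.023, 0.1049]
tool_rot: [2.477, -0.001, 1.416]
force: [3.0, -0.5, -8.5]
grip_width: 0.011
[0.58540492 0.02296112 0.10494494] [ 0.12890323  0.59521121 -0.52886903  2.31215675  2.15144241  0.6317754
 -0.88215534] [ 0.18453704  1.52154987 -0.02465292] tool [ 0.  -2.8  8.6]
[ -0.   26.7 -15.9]
```

```bash
python3 -m pendant '[{"dx":0,"dy":4,"dz":0.3,"ax":0,"ay":0,"az":0,"claw":5},{"dx":0,"dy":8,"dz":0.9,"ax":0,"ay":0,"az":0,"claw":5},{"dx":0,"dy":12,"dz":1.7,"ax":0,"ay":0,"az":0,"claw":5},{"dx":0,"dy":16,"dz":2.9,"ax":0,"ay":0,"az":0,"claw":5},{"dx":0,"dy":20,"dz":4.3,"ax":0,"ay":0,"az":0,"claw":5},{"dx":0,"dy":24,"dz":6,"ax":0,"ay":0,"az":0,"claw":5},{"dx":0,"dy":27,"dz":7.5,"ax":0,"ay":0,"az":0,"claw":5},{"dx":0,"dy":29,"dz":8.6,"ax":0,"ay":0,"az":0,"claw":5},{"dx":0,"dy":29,"dz":8.6,"ax":0,"ay":0,"az":0,"claw":5},{"dx":0,"dy":29,"dz":8.6,"ax":0,"ay":0,"az":0,"claw":5}]' 70; python3 - <<'E'
from fit import *
s=observe();T=target(p[2],np.radians(38)); print(s['position'],s['qpos'],s['moment'], 'tool',(T.T@s['force']).round(1))
g=tow(p,bat(.02,54)+[0,.0003,0])[0]+T[:,2]*.019; print((T.T@(s['position']-g)*1e3).round(1))
print((T.T@(tow(p,bat(.97,54))-tow(p,bat(.97,64)))[0]*1e3))
d=grab('wrist','w6.png');d=grab('side','s6.png')
cv2.imwrite('pics/m6.png',np.hstack([cv2.imread('pics/w6.png')[60:360,100:400],cv2.resize(cv2.imread('pics/s6.png')[180:300,170:290],(300,300),interpolation=cv2.INTER_CUBIC)]))
E
```

```text
clock: 7.22
position: [0.6127, 0.0187, 0.1156]
tool_rot: [2.477, -0.001, 1.416]
force: [-1.2, -1.5, -8.3]
grip_width: 0.0111
[0.61273844 0.01873953 0.11556904] [ 0.12190004  0.58298828 -0.48751031  2.24615826  2.09917319  0.56383091
 -0.79950914] [ 0.10212121  1.99223684 -0.21080099] tool [-1.7 -5.9  6. ]
[ 0.1 55.1 -7.2]
[ 1.00415126e-15 -4.99650896e+00  8.66226865e+00]
```

View pics/m6.png

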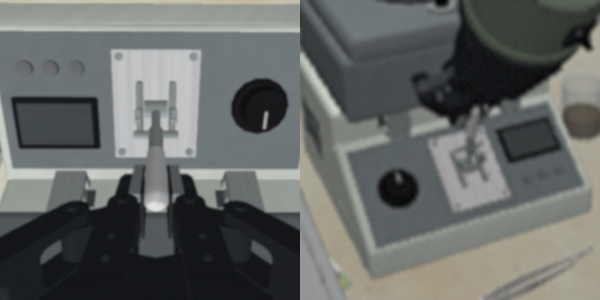

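The bat stands at its upper position. I'll lower it home under hold and then release.

```bash
python3 -m pendant '[{"dx":0,"dy":-1.5,"dz":2.6,"ax":0,"ay":0,"az":0,"claw":5},{"dx":0,"dy":-3,"dz":5.2,"ax":0,"ay":0,"az":0,"claw":5},{"dx":0,"dy":-4.8,"dz":8.3,"ax":0,"ay":0,"az":0,"claw":5},{"dx":0,"dy":-5.2,"dz":9,"ax":0,"ay":0,"az":0,"claw":5},{"dx":0,"dy":-5.2,"dz":9,"ax":0,"ay":0,"az":0,"claw":5},{"dx":0,"dy":-5.2,"dz":9,"ax":0,"ay":0,"az":0,"claw":5}]' 70;python3 - <<'E'
from fit import *
s=observe();T=target(p[2],np.radians(38)); print(s['position'], 'tool',(T.T@s['force']).round(1))
E
python3 -m pendant '[{"dx":0,"dy":0,"dz":0,"ax":0,"ay":0,"az":0,"claw":20},{"dx":0,"dy":0,"dz":0,"ax":0,"ay":0,"az":0,"claw":35},{"dx":0,"dy":0,"dz":0,"ax":0,"ay":0,"az":0,"claw":40},{"dx":0,"dy":0,"dz":0,"ax":0,"ay":0,"az":0,"claw":40},{"dx":0,"dy":0,"dz":-15,"ax":0,"ay":0,"az":0,"claw":40},{"dx":0,"dy":-5,"dz":-35,"ax":0,"ay":0,"az":0,"claw":40},{"dx":0,"dy":-12,"dz":-60,"ax":0,"ay":0,"az":0,"claw":40},{"dx":0,"dy":-20,"dz":-85,"ax":0,"ay":0,"az":0,"claw":40},{"dx":0,"dy":-20,"dz":-85,"ax":0,"ay":0,"az":0,"claw":40}]'
python3 - <<'E'
from fit import *
s=observe(); print(s['position'], s['qpos'],s['force'])
th=.97
d=grab('wrist','w7.png');P=tow(p,np.array([bat(a,L) for a in(.86,.97) for L in(32,67)]));print(proj(d,P)); d=grab('side','s7.png');print(proj(d,P))
cv2.imwrite('pics/m7.png',np.hstack([cv2.resize(cv2.imread('pics/w7.png')[90:290,160:360],(400,400),interpolation=cv2.INTER_CUBIC),cv2.resize(cv2.imread('pics/s7.png')[180:300,170:290],(400,400),interpolation=cv2.INTER_CUBIC)]))
E
```

```text
clock: 7.82
position: [0.6157, 0.0185, 0.1069]
tool_rot: [2.473, -0.0, 1.416]
force: [-6.1, -1.7, 16.5]
grip_width: 0.0109
[0.61572822 0.01845823 0.10690324] tool [ -2.6   5.6 -16.5]
clock: 8.57
position: [0.5446, 0.0297, 0.1619]
tool_rot: [2.476, -0.0, 1.418]
force: [1.8, 0.8, 1.5]
grip_width: 0.0403
[0.54460618 0.0296807  0.1618513 ] [ 0.08802131  0.40805461 -0.51967133  2.38039588  1.98689321  0.5402228
 -0.79946203] [1.84843552 0.79817517 1.49931709]
[[255.15798878 203.35268784]
 [255.05544832 232.64621905]
 [255.15452878 206.18285445]
 [255.04970507 238.57769615]]
[[237.32212871 235.94759484]
 [238.4976224  224.58901912]
 [236.69003781 234.9475862 ]
 [237.13443071 222.52124088]]
```

View pics/m7.png

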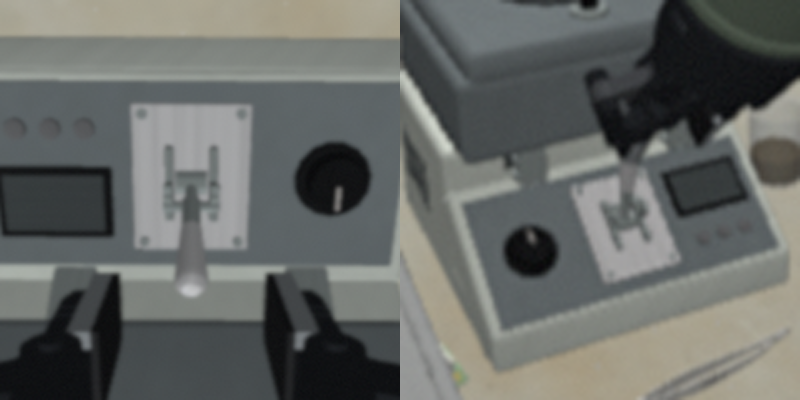

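The bat stands upright in the upper notch, tip near (255,237) in the wrist view, about where theta 0.95 should put it. It bottomed with about 17 N reaction. Now the knob.

```bash
python3 - <<'E'
from fit import *
s=observe();T=target(p[2],0); k=tow(p,np.array([-.04,0,.234]))[0]; print(k)
print(delta(s,s['position']+[0.02,0,.16],T)); print(delta(s,k+[0,0,.08],T))
E
```

```text
[0.65833856 0.01117723 0.234     ]
(array([   3.2,  114.4, -113.6]), array([38.16, -0.08,  0.13]))
(array([ -0.7, 183.3, -50.8]), array([38.16, -0.08,  0.13]))
```

```bash
python3 -m pendant '[{"dx":0,"dy":18,"dz":-28,"ax":3,"ay":0,"az":0,"claw":55},{"dx":0,"dy":40,"dz":-56,"ax":9,"ay":0,"az":0,"claw":55},{"dx":0,"dy":62,"dz":-84,"ax":15,"ay":0,"az":0,"claw":55},{"dx":0,"dy":88,"dz":-105,"ax":21,"ay":0,"az":0,"claw":55},{"dx":2,"dy":114,"dz":-113,"ax":27,"ay":0,"az":0,"claw":55},{"dx":1,"dy":140,"dz":-95,"ax":33,"ay":0,"az":0,"claw":55},{"dx":0,"dy":165,"dz":-70,"ax":38.2,"ay":0,"az":0,"claw":55},{"dx":-0.7,"dy":183,"dz":-51,"ax":38.2,"ay":0,"az":0,"claw":55},{"dx":-0.7,"dy":183,"dz":-51,"ax":38.2,"ay":0,"az":0,"claw":55},{"dx":-0.7,"dy":183,"dz":-51,"ax":38.2,"ay":0,"az":0,"claw":55}]'
python3 - <<'E'
from fit import *
s=observe(); print(s['position'], s['qpos'],s['qd'].round(3),s['force'])
T=target(p[2],0); k=tow(p,np.array([-.04,0,.234]))[0]
print(delta(s,k+[0,0,.08],T),delta(s,k-[0,0,.019],T))
d=grab('wrist','w8.png');P=tow(p,np.array([[-40,0,247],[-40,0,234],[-40,0,209]])/1e3);print(proj(d,P)); d=grab('side','s8.png');print(proj(d,P))
cv2.imwrite('pics/m8.png',np.hstack([cv2.resize(cv2.imread('pics/w8.png')[184:384,160:360],(400,400),interpolation=cv2.INTER_CUBIC),cv2.resize(cv2.imread('pics/s8.png')[130:250,170:290],(400,400),interpolation=cv2.INTER_CUBIC)]))
E
```

```text
clock: 9.5
position: [0.631, 0.0031, 0.2859]
tool_rot: [2.918, 0.062, 1.382]
force: [0.3, -0.5, -0.5]
grip_width: 0.0549
[0.63100518 0.00312294 0.28592056] [ 0.25054047  0.42622217 -0.57603251  1.68678027  0.46743063  0.96121983
  0.87936392] [ 0.195  0.631 -0.268 -1.691 -0.916  1.671  1.2  ] [ 0.33957193 -0.45419029 -0.51772699]
(array([ 11.3,  31.1, -22.5]), array([12.74,  3.72, -1.43])) (array([17.4,  9.2, 73.9]), array([12.74,  3.72, -1.43]))
[[276.95638332 234.95891645]
 [276.86643905 224.9377389 ]
 [276.71817284 208.41860074]]
[[224.84182252 164.94953586]
 [225.09608283 170.48312873]
 [225.57504992 180.90712661]]
```

View pics/m8.png

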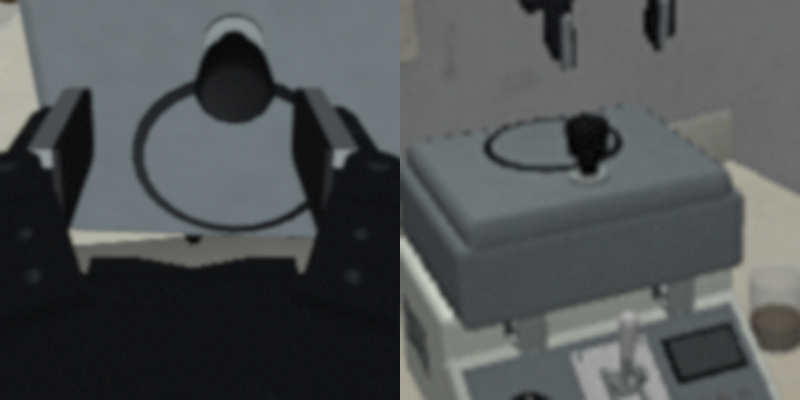

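```bash
python3 -m pendant '[{"dx":0,"dy":0,"dz":0,"ax":0,"ay":0,"az":0,"claw":55},{"dx":0,"dy":0,"dz":0,"ax":0,"ay":0,"az":0,"claw":55},{"dx":0,"dy":0,"dz":0,"ax":0,"ay":0,"az":0,"claw":55}]'
python3 - <<'E'
from fit import *
s=observe(); print(s['position'],s['qpos'], s['qd'].round(3))
T=target(p[2],0); k=tow(p,np.array([-.04,0,.234]))[0]
print(delta(s,k+[0,0,.06],T),delta(s,k-[0,0,.019],T))
E
```

```text
clock: 9.85
position: [0.6293, 0.003, 0.2839]
tool_rot: [2.914, 0.066, 1.381]
force: [0.7, 0.5, -0.1]
grip_width: 0.055
[0.62925648 0.00297271 0.28389063] [ 0.24713963  0.42380092 -0.57383091  1.69645838  0.47485225  0.95389866
  0.86963518] [-0.003 -0.009  0.     0.    -0.003  0.003  0.003]
(array([12.9, 28.8, -4.6]), array([12.95,  3.96, -1.48])) (array([18. , 11. , 72.2]), array([12.95,  3.96, -1.48]))
```

```bash
python3 -m pendant '[{"dx":3,"dy":8,"dz":-3,"ax":3.5,"ay":1,"az":-0.4,"claw":55},{"dx":7,"dy":16,"dz":-5,"ax":7,"ay":2,"az":-0.8,"claw":55},{"dx":10,"dy":24,"dz":-5,"ax":10.5,"ay":3,"az":-1.2,"claw":55},{"dx":12.9,"dy":28.8,"dz":-4.6,"ax":13,"ay":4,"az":-1.5,"claw":55},{"dx":12.9,"dy":28.8,"dz":-4.6,"ax":13,"ay":4,"az":-1.5,"claw":55},{"dx":12.9,"dy":28.8,"dz":-4.6,"ax":13,"ay":4,"az":-1.5,"claw":55},{"dx":12.9,"dy":28.8,"dz":-4.6,"ax":13,"ay":4,"az":-1.5,"claw":55},{"dx":12.9,"dy":28.8,"dz":-4.6,"ax":13,"ay":4,"az":-1.5,"claw":55}]'
python3 - <<'E'
from fit import *
s=observe(); print(s['position'],s['qpos'], s['qd'].round(3))
T=target(p[2],0); k=tow(p,np.array([-.04,0,.234]))[0]
print(delta(s,k+[0,0,.06],T),delta(s,k-[0,0,.019],T))
d=grab('wrist','w9.png');P=tow(p,np.array([[-40,0,247],[-40,0,234],[-40,0,209]])/1e3);print((proj(d,P)-[160,184])*2)
cv2.imwrite('pics/m9.png',np.hstack([cv2.resize(cv2.imread('pics/w9.png')[184:384,160:360],(400,400),interpolation=cv2.INTER_CUBIC)]))
E
```

```text
clock: 10.52
position: [0.6585, 0.0117, 0.2953]
tool_rot: [3.14, -0.001, 1.415]
force: [-0.0, 0.2, 0.2]
grip_width: 0.0548
[0.65854742 0.01166784 0.29531801] [ 0.26652172  0.58048012 -0.60748249  1.4037793   0.33497477  1.25934433
  1.04923754] [ 0.001 -0.001  0.001 -0.008 -0.002  0.005  0.003]
(array([-0.5, -0.1,  1.3]), array([ 0.07, -0.04,  0.05])) (array([-0.6, -0.2, 80.3]), array([ 0.07, -0.04,  0.05]))
[[190.4225895   55.03906171]
 [190.51874892  44.29612542]
 [190.67529031  26.80731203]]
```

View pics/m9.png

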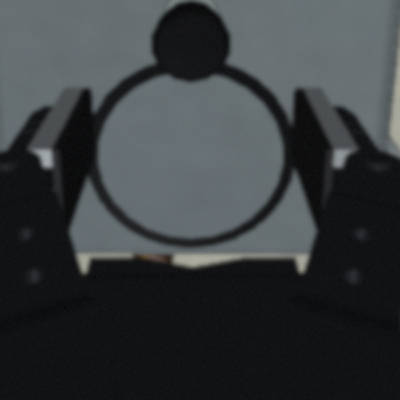

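```bash
python3 - <<'E'
from fit import *
w8,w9=load('w8.png'),load('w9.png')
O=[(sc,(271.8,145.8)),(si,(226.2,166.2)),(w8,(160+235/2,184+88/2)),(w9,(160+190.5/2,184+41/2))]
def r(x): return np.concatenate([(proj(d,x[:3])[0]-u) for d,u in O])
b=least_squares(r,[.658,.011,.246],loss='soft_l1'); print(b.x,b.fun.round(1)); print(Rz(-p[2])@(b.x-tow(p,np.array([-.04,0,.247]))[0])*1e3)
print(r(tow(p,np.array([-.04,0,.247]))[0]).round(1))
g=load('w9.png')
V=g['view'];c=-V[:3,:3].T@V[:3,3];s=observe();R0=toolR(s); print('cam in tool',R0.T@(c-s['position']),(V[:3,:3]@R0).round(3))
E
```

```text
[0.65373805 0.01207846 0.24490246] [-1.1 -0.1 -0.6  0.4 -0.3  0.1  0.2  0.1]
[-4.68477408  0.17272933 -2.09754361]
[ 0.8  0.  -1.4 -1.3 -0.5  7.  -0.   7. ]
cam in tool [ 0.00032636 -0.0659597  -0.14327691] [[ 1.     0.001  0.001]
 [ 0.    -0.965  0.261]
 [ 0.001 -0.261 -0.965]]
```

All four views put the knob about 4.5 mm nearer the robot than my model does. I'm correcting for that while descending.

```bash
python3 -m pendant '[{"dx":-0.5,"dy":-2,"dz":8,"ax":0,"ay":0,"az":0,"claw":55},{"dx":-0.5,"dy":-4.6,"dz":22,"ax":0,"ay":0,"az":0,"claw":55},{"dx":-0.5,"dy":-4.6,"dz":38,"ax":0,"ay":0,"az":0,"claw":55},{"dx":-0.5,"dy":-4.6,"dz":54,"ax":0,"ay":0,"az":0,"claw":55},{"dx":-0.5,"dy":-4.6,"dz":68,"ax":0,"ay":0,"az":0,"claw":55},{"dx":-0.5,"dy":-4.6,"dz":77,"ax":0,"ay":0,"az":0,"claw":55},{"dx":-0.5,"dy":-4.6,"dz":77,"ax":0,"ay":0,"az":0,"claw":55},{"dx":-0.5,"dy":-4.6,"dz":77,"ax":0,"ay":0,"az":0,"claw":55},{"dx":-0.5,"dy":-4.6,"dz":77,"ax":0,"ay":0,"az":0,"claw":55}]'
python3 - <<'E'
from fit import *
s=observe(); print(s['position'], s['qd'].round(3),s['force'])
d=grab('wrist','w10.png');d=grab('side','s10.png')
cv2.imwrite('pics/m10.png',np.hstack([cv2.resize(cv2.imread('pics/w10.png')[184:384,160:360],(400,400),interpolation=cv2.INTER_CUBIC),cv2.resize(cv2.imread('pics/s10.png')[130:250,170:290],(400,400),interpolation=cv2.INTER_CUBIC)]))
E
```

```text
clock: 11.32
position: [0.655, 0.0118, 0.219]
tool_rot: [3.14, -0.002, 1.414]
force: [0.2, 0.9, 0.0]
grip_width: 0.0547
[0.65498107 0.01180484 0.21900345] [ 0.001 -0.003 -0.002 -0.005 -0.001  0.002  0.   ] [0.24089445 0.9063255  0.03363682]
```

View pics/m10.png

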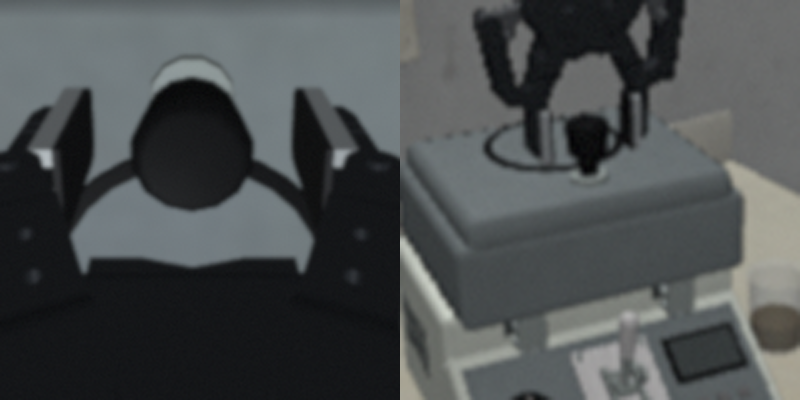

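The knob sits centred between the pads, at (192,150) in the crop. Closing on it.

```bash
python3 -m pendant '[{"dx":0,"dy":0,"dz":0,"ax":0,"ay":0,"az":0,"claw":40},{"dx":0,"dy":0,"dz":0,"ax":0,"ay":0,"az":0,"claw":30},{"dx":0,"dy":0,"dz":0,"ax":0,"ay":0,"az":0,"claw":22},{"dx":0,"dy":0,"dz":0,"ax":0,"ay":0,"az":0,"claw":22},{"dx":0,"dy":0,"dz":0,"ax":0,"ay":0,"az":0,"claw":22}]' 50
python3 - <<'E'
from fit import *
s=observe(); print(s['position'], s['qd'].round(3),s['force'])
d=grab('wrist','w11.png');d=grab('side','s11.png')
cv2.imwrite('pics/m11.png',np.hstack([cv2.resize(cv2.imread('pics/w11.png')[184:384,160:360],(400,400),interpolation=cv2.INTER_CUBIC),cv2.resize(cv2.imread('pics/s11.png')[130:250,170:290],(400,400),interpolation=cv2.INTER_CUBIC)]))
E
```

```text
clock: 11.83
position: [0.6549, 0.0117, 0.2188]
tool_rot: [3.14, -0.002, 1.414]
force: [-2.8, -0.5, 6.5]
grip_width: 0.0279
[0.65489685 0.0116507  0.21884871] [-0.    -0.     0.001  0.    -0.001 -0.    -0.   ] [-2.76487038 -0.53409824  6.51478639]
```

View pics/m11.png

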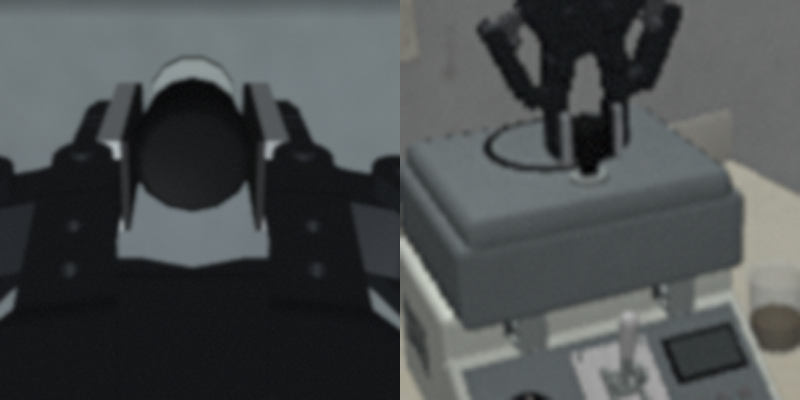

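Held, with a slight downward preload of 6.5 N from the pads' swing. I'll raise it in small steps.

```bash
python3 -m pendant '[{"dx":0,"dy":0,"dz":-1,"ax":0,"ay":0,"az":0,"claw":22},{"dx":0,"dy":0,"dz":-2,"ax":0,"ay":0,"az":0,"claw":22},{"dx":0,"dy":0,"dz":-3,"ax":0,"ay":0,"az":0,"claw":22},{"dx":0,"dy":0,"dz":-3,"ax":0,"ay":0,"az":0,"claw":22}]'; python3 -m pendant '[{"dx":0,"dy":0,"dz":-1,"ax":0,"ay":0,"az":0,"claw":22},{"dx":0,"dy":0,"dz":-2,"ax":0,"ay":0,"az":0,"claw":22},{"dx":0,"dy":0,"dz":-2,"ax":0,"ay":0,"az":0,"claw":22}]'
```

```text
clock: 12.27
position: [0.6548, 0.0116, 0.2211]
tool_rot: [3.141, -0.002, 1.414]
force: [2.7, 1.0, -4.8]
grip_width: 0.0279
clock: 12.52
position: [0.6548, 0.0116, 0.2231]
tool_rot: [3.141, -0.002, 1.414]
force: [4.9, 0.1, -8.5]
grip_width: 0.0276
```

```bash
python3 -m pendant '[{"dx":0,"dy":0.5,"dz":-0.8,"ax":0,"ay":0,"az":0,"claw":22},{"dx":0,"dy":0.5,"dz":-0.8,"ax":0,"ay":0,"az":0,"claw":22},{"dx":0,"dy":0.5,"dz":-0.8,"ax":0,"ay":0,"az":0,"claw":22}]'
```

```text
clock: 12.77
position: [0.6553, 0.0115, 0.2239]
tool_rot: [3.141, -0.002, 1.414]
force: [4.4, 0.6, -9.5]
grip_width: 0.0279
```

```bash
python3 -m pendant '[{"dx":0,"dy":0.3,"dz":-0.3,"ax":0,"ay":0,"az":0,"claw":22},{"dx":0,"dy":0.3,"dz":-0.3,"ax":0,"ay":0,"az":0,"claw":22},{"dx":0,"dy":0.3,"dz":-0.3,"ax":0,"ay":0,"az":0,"claw":22},{"dx":0,"dy":0.3,"dz":-0.3,"ax":0,"ay":0,"az":0,"claw":22},{"dx":0,"dy":0.3,"dz":-0.3,"ax":0,"ay":0,"az":0,"claw":22},{"dx":0,"dy":0.3,"dz":-0.3,"ax":0,"ay":0,"az":0,"claw":22},{"dx":0,"dy":0.3,"dz":-0.3,"ax":0,"ay":0,"az":0,"claw":22}]'
python3 - <<'E'
from fit import *
s=observe(); print(s['position'],s['force'])
d=grab('wrist','w12.png');d=grab('side','s12.png')
print(observe()['force'])
cv2.imwrite('pics/m12.png',np.hstack([cv2.resize(cv2.imread('pics/%s.png'%n)[130:250,160:280],(400,400),interpolation=cv2.INTER_CUBIC) for n in('s11','s12')]))
E
```

```text
clock: 13.35
position: [0.6556, 0.0115, 0.2242]
tool_rot: [3.141, -0.002, 1.414]
force: [4.8, 0.0, -8.5]
grip_width: 0.0278
[0.65558732 0.01147387 0.22421366] [ 4.81220756  0.01749767 -8.49295267]
[ 4.53084386  0.1798226  -9.47791827]
```

View pics/m12.png

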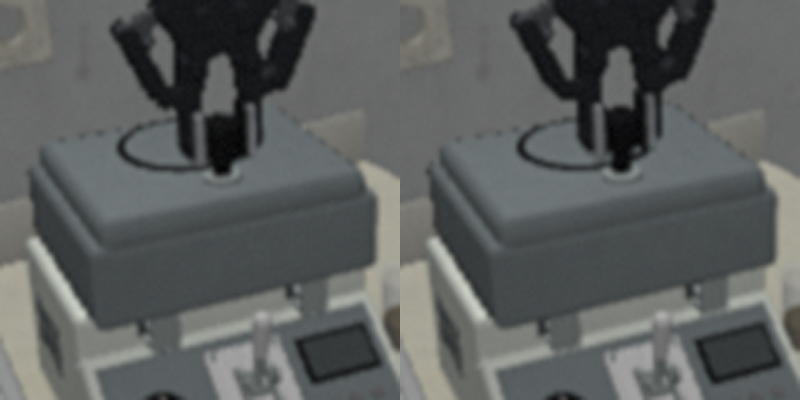

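Reading about 9 N, with the lid held down. I'll add 0.6 mm and hold for longer.

```bash
python3 -m pendant '[{"dx":0,"dy":0,"dz":-0.6,"ax":0,"ay":0,"az":0,"claw":22},{"dx":0,"dy":0,"dz":-0.6,"ax":0,"ay":0,"az":0,"claw":22},{"dx":0,"dy":0,"dz":-0.6,"ax":0,"ay":0,"az":0,"claw":22},{"dx":0,"dy":0,"dz":-0.6,"ax":0,"ay":0,"az":0,"claw":22}]';python3 -m pendant '[{"dx":0,"dy":0,"dz":0,"ax":0,"ay":0,"az":0,"claw":22},{"dx":0,"dy":0,"dz":0,"ax":0,"ay":0,"az":0,"claw":22},{"dx":0,"dy":0,"dz":0,"ax":0,"ay":0,"az":0,"claw":22},{"dx":0,"dy":0,"dz":0,"ax":0,"ay":0,"az":0,"claw":22},{"dx":0,"dy":0,"dz":0,"ax":0,"ay":0,"az":0,"claw":22}]'
```

```text
clock: 13.78
position: [0.6557, 0.0115, 0.2248]
tool_rot: [3.141, -0.002, 1.414]
force: [5.5, 0.0, -9.5]
grip_width: 0.0276
clock: 14.2
position: [0.6557, 0.0115, 0.2248]
tool_rot: [3.141, -0.002, 1.414]
force: [6.2, -0.4, -10.5]
grip_width: 0.0276
```

About 10 N held for well over half a second, and never near 20 N. Easing down and letting go.

```bash
python3 -m pendant '[{"dx":0,"dy":0,"dz":1.5,"ax":0,"ay":0,"az":0,"claw":22},{"dx":0,"dy":0,"dz":3,"ax":0,"ay":0,"az":0,"claw":22},{"dx":0,"dy":-0.5,"dz":4.5,"ax":0,"ay":0,"az":0,"claw":22},{"dx":0,"dy":-0.5,"dz":4.5,"ax":0,"ay":0,"az":0,"claw":22}]'; python3 -m pendant '[{"dx":0,"dy":0,"dz":0,"ax":0,"ay":0,"az":0,"claw":35},{"dx":0,"dy":0,"dz":0,"ax":0,"ay":0,"az":0,"claw":50},{"dx":0,"dy":0,"dz":0,"ax":0,"ay":0,"az":0,"claw":60},{"dx":0,"dy":0,"dz":0,"ax":0,"ay":0,"az":0,"claw":60},{"dx":0,"dy":0,"dz":-15,"ax":0,"ay":0,"az":0,"claw":60},{"dx":0,"dy":0,"dz":-45,"ax":0,"ay":0,"az":0,"claw":60},{"dx":0,"dy":0,"dz":-80,"ax":0,"ay":0,"az":0,"claw":60},{"dx":0,"dy":0,"dz":-115,"ax":0,"ay":0,"az":0,"claw":60},{"dx":0,"dy":0,"dz":-115,"ax":0,"ay":0,"az":0,"claw":60},{"dx":0,"dy":0,"dz":-115,"ax":0,"ay":0,"az":0,"claw":60}]'
python3 - <<'E'
from fit import *
s=observe(); print(s['position'],s['force'])
for n in('scene','side','wrist'): grab(n,n[:2]+'13.png')
R=lambda f,a,b,c,d:cv2.resize(cv2.imread('pics/'+f)[a:b,c:d],(400,300),interpolation=cv2.INTER_CUBIC)
cv2.imwrite('pics/m13.png',np.vstack([np.hstack([R('side0.png',150,300,150,350),R('si13.png',150,300,150,350)]),np.hstack([R('scene0.png',120,270,190,390),R('sc13.png',120,270,190,390)])]))
E
```

```text
clock: 14.53
position: [0.6548, 0.0116, 0.2203]
tool_rot: [3.141, -0.002, 1.414]
force: [1.4, -0.6, -2.9]
grip_width: 0.0278
clock: 15.37
position: [0.6555, 0.0117, 0.3375]
tool_rot: [3.138, -0.002, 1.414]
force: [-0.5, 0.1, -1.6]
grip_width: 0.0598
[0.6554939  0.01168628 0.33747935] [-0.46385981  0.05203259 -1.56462391]
```

View pics/m13.png

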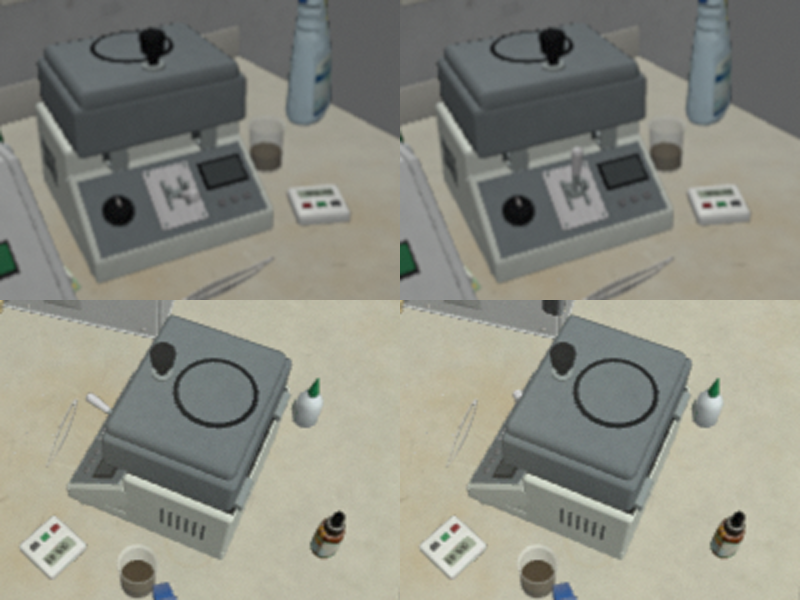

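View pics/wr13.png

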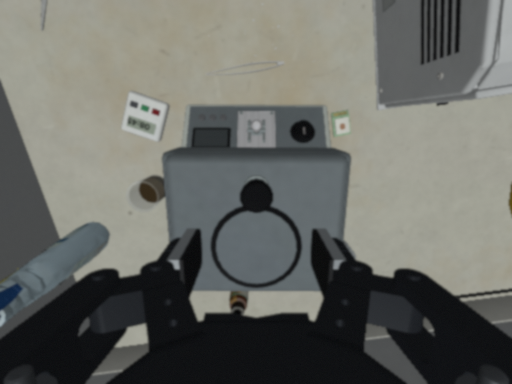

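```bash
python3 - <<'E'
from fit import *
C,S,W,W7=load('sc13.png'),load('si13.png'),load('wr13.png'),load('w7.png')
for dx in(0,-.0045):
  pp=p+np.array([dx,-dx*.16,0])
  for a in(.8,.9,1.):
   for L in(64,74):
    q=tow(pp,bat(a,L)); print(dx,a,L,*[proj(d,q)[0].round(1) for d in(C,S,W,W7)])
R=lambda f,a,b,c,d:cv2.resize(cv2.imread('pics/'+f)[a:b,c:d],(400,400),interpolation=cv2.INTER_CUBIC)
cv2.imwrite('pics/m14.png',np.hstack([R('si13.png',210,250,220,260),R('wr13.png',105,155,231,281)]))
E
```

```text
0 0.8 64 [247.  166.8] [239.1 226.8] [256.2 120.8] [255.1 226.3]
0 0.8 74 [245.8 164.2] [239.6 223.6] [256.2 118.2] [255.  235.3]
0 0.9 64 [249.1 167.2] [237.9 224.8] [256.2 125.9] [255.1 232. ]
0 0.9 74 [248.3 164.7] [238.2 221.4] [256.2 124.3] [255.  241.9]
0 1.0 64 [251.3 167.8] [236.7 223.1] [256.2 131.2] [255.1 236.9]
0 1.0 74 [250.8 165.4] [236.8 219.4] [256.2 130.6] [255.  247.5]
-0.0045 0.8 64 [245.4 166.2] [240.  227.8] [256.2 117. ] [255.1 223.4]
-0.0045 0.8 74 [244.2 163.6] [240.4 224.6] [256.2 114.3] [255.  232.4]
-0.0045 0.9 64 [247.5 166.6] [238.8 225.8] [256.2 122.2] [255.1 229.2]
-0.0045 0.9 74 [246.7 164.1] [239.  222.3] [256.2 120.4] [255.  239.2]
-0.0045 1.0 64 [249.7 167.2] [237.6 224.1] [256.2 127.4] [255.1 234.2]
-0.0045 1.0 74 [249.2 164.8] [237.7 220.3] [256.2 126.7] [255.  244.9]
```

View pics/m14.png

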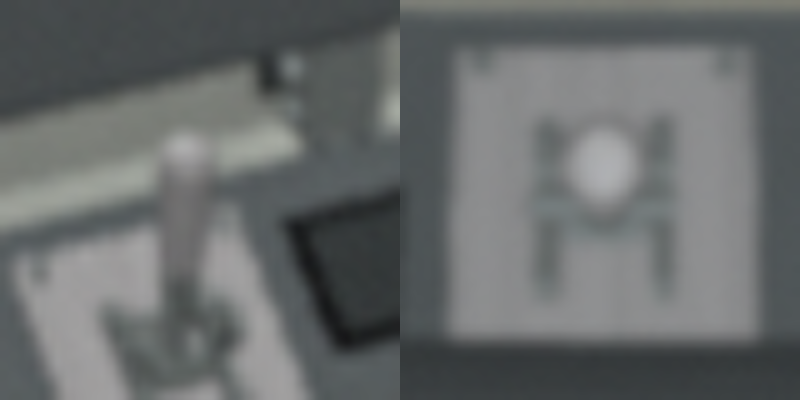

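```bash
python3 -c "
from workcell import job_done; print(job_done())"
```

```text
the job is handed in; nothing more can be done
None
```

The lid is locked, the tug test showed it is retained, and I handed the job in at about 15.5 s of the 51 s allowed.

- **Toggle:** I pulled the bat out about 10 mm, reading 8.4 N along its axis as the spring predicts, and swung it to the upper end. I then lowered it until it bottomed at about 17 N. The last pictures put it at about 0.9–0.97 rad and home in the upper notch.
- **Tug:** I gripped the knob from above and raised it in small steps. Readings were 8.5–9.5 N for about a second, then 9.5 and 10.5 N over the last 0.4 s or more. The highest reading was 10.5 N vertical, about 12 N in total. The lid did not visibly open. I eased the knob back down and let go.
- **End state:** The lid is shut, and the beaker, timer, cassette and forceps look unmoved in the pictures. The gripper is clear above the lid.

Some checks disagreed:
- **Position:** Close-up views put the knob about 4.5 mm nearer the robot than my first pose fit, so I corrected for that before gripping it. This is also why the toggle angle is given as a range.
- **Grip width:** The bat measured about 11 mm between the fingers, not 12.5 mm. The pull force shows it was held all the same.
- **Sideways force:** During the tug there was about 4–6 N along x that I could not explain or remove.

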